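# Hang the sorting sieves nested on one hook

## Task

Take the three sorting sieves out of the orange bin and hang them all by their eyes on the one hook, one after the other, largest first: the large one nearest the post, then the medium one sitting inside the large one's open dish, then the small one inside the medium one's. Let each hang freely on the hook, let go of it before taking the next, and leave the carton, the white can and the rubber seal where they are.

Things in the scene. Friction and masses are not known exactly. Their poses are not given: they have to be found in the camera images.
- sieve_large: large hand sieve, about 0.3 kg: rectangular perforated steel dish 150 mm wide (y), 130 tall (z), 44 deep (x -27 to +17), walls 4, standing on edge, mouth to -x, z up. Origin: middle of the lower edge's underside, in the handle plane. A thin stem rises from the mouth's top edge and cranks back to x = 0, to the eye; above it the grip. Balanced about the handle plane: hangs nearly upright.
- sieve_large_eye (a point): point in the wire eye of the large sieve, 195.4 mm above its origin, where the hook prong's axis lies once it hangs. Clear opening 23 mm wide (y), z -35 to +5 mm from here, roof-shaped at the top; wire 7 mm thick. Axes as the sieve's.
- sieve_large_grip (a point): point to grip on the large sieve: on the black flat grip, 24 mm wide (y), 8 thick (x), 46 tall (from 34 mm below this point to 12 above), 43.6 mm above the eye point, 239 mm above the origin. Axes as the sieve's.
- sieve_medium: medium hand sieve, about 0.22 kg: rectangular perforated steel dish 114 mm wide (y), 94 tall (z), 44 deep (x -27 to +17), walls 4, standing on edge, mouth to -x, z up. Origin: middle of the lower edge's underside, in the handle plane. A thin stem rises from the mouth's top edge and cranks back to x = 0, to the eye; above it the grip. Balanced about the handle plane: hangs nearly upright.
- sieve_medium_eye (a point): point in the wire eye of the medium sieve, 177.4 mm above its origin, where the hook prong's axis lies once it hangs. Clear opening 23 mm wide (y), z -35 to +5 mm from here, roof-shaped at the top; wire 7 mm thick. Axes as the sieve's.
- sieve_medium_grip (a point): point to grip on the medium sieve: on the blue flat grip, 24 mm wide (y), 8 thick (x), 46 tall (from 34 mm below this point to 12 above), 43.6 mm above the eye point, 221 mm above the origin. Axes as the sieve's.
- sieve_small: small hand sieve, about 0.15 kg: rectangular perforated steel dish 78 mm wide (y), 58 tall (z), 44 deep (x -27 to +17), walls 4, standing on edge, mouth to -x, z up. Origin: middle of the lower edge's underside, in the handle plane. A thin stem rises from the mouth's top edge and cranks back to x = 0, to the eye; above it the grip. Balanced about the handle plane: hangs nearly upright.
- sieve_small_eye (a point): point in the wire eye of the small sieve, 159.4 mm above its origin, where the hook prong's axis lies once it hangs. Clear opening 23 mm wide (y), z -35 to +5 mm from here, roof-shaped at the top; wire 7 mm thick. Axes as the sieve's.
- sieve_small_grip (a point): point to grip on the small sieve: on the yellow flat grip, 24 mm wide (y), 8 thick (x), 46 tall (from 34 mm below this point to 12 above), 43.6 mm above the eye point, 203 mm above the origin. Axes as the sieve's.
- hook_mid (a point): point on the axis of the fixed hook's prong, 250 mm above the bench. The prong, a level bar 8 mm thick, points along -x of this frame (z up) from a post (face at x = +77 mm, top 300 mm above the bench), straight to x = -60, then turns up to its end at x = -71, 9 mm higher. The large eye at x = +20 keeps its dish clear of the post; eyes 22 mm apart nest without grips touching.
- hook: the hook's stand, fixed: foot plate 140 x 120 x 8 mm (x -50 to +90) and a 36 mm square upright, the prong on its -x side. Origin on the bench under the upright's middle, which lies 95 mm behind hook_mid; same axes.
- bin: orange open bin, fixed, 216 (x) by 184 mm (y), 60 high, walls, floor and two dividers 5 mm thick; origin: middle of its underside. Three compartments in a row along x, centred at x = -70, 0, +70 mm; one sieve in each, in any order, mouth roughly to the bin's -x. Neighbours stand up to 256 mm tall: a sieve lifted over the rim leaves freely along the bin's y.
- carton: bystander: small cardboard box 80 x 60 x 50 mm, origin at the middle of its underside
- canister: bystander: white can, 64 mm diameter, 70 mm tall, origin at the middle of its underside
- seal: bystander: black rubber ring seal lying flat, 100 mm outside diameter, 10 mm thick, origin at the middle of its underside
Things that resemble listed ones, but are neither listed nor needed, are in the scene too. Leave any green look-alike of the sieve_large alone.

How it is judged:
On the way, in this order (a step that is already met when the one before it is completed fails the run):
1. the large sieve hangs by its eye on the hook, let go (x of sieve_large_eye in the frame of hook_mid between -0.062 and 0.065 m and y of sieve_large_eye in the frame of hook_mid between -0.01 and 0.01 m and z of sieve_large_eye in the frame of hook_mid between -0.012 and 0.008 m and contact force between sieve_large and hook above 0.2 N and contact force between sieve_large and the fingers below 0.05 N and angle between sieve_large's own z axis and vertical below 0.35 rad and linear speed of sieve_large below 0.05 m/s), for 0.2 s.
2. the medium sieve hangs on the hook, let go, nested in the large one (all of step 1 and x of sieve_medium_eye in the frame of hook_mid between -0.062 and 0.065 m and y of sieve_medium_eye in the frame of hook_mid between -0.01 and 0.01 m and z of sieve_medium_eye in the frame of hook_mid between -0.012 and 0.008 m and contact force between sieve_medium and hook above 0.2 N and contact force between sieve_medium and the fingers below 0.05 N and angle between sieve_medium's own z axis and vertical below 0.35 rad and linear speed of sieve_medium below 0.05 m/s and x of sieve_medium_eye in the frame of sieve_large_eye between -0.038 and -0.004 m and angle between the x axis of sieve_medium and the x axis of sieve_large, either way round below 0.35 rad), for 0.2 s.
3. the small sieve hangs on the hook, let go, nested in the medium one (all of step 2 and x of sieve_small_eye in the frame of hook_mid between -0.062 and 0.065 m and y of sieve_small_eye in the frame of hook_mid between -0.01 and 0.01 m and z of sieve_small_eye in the frame of hook_mid between -0.012 and 0.008 m and contact force between sieve_small and hook above 0.2 N and contact force between sieve_small and the fingers below 0.05 N and angle between sieve_small's own z axis and vertical below 0.35 rad and linear speed of sieve_small below 0.05 m/s and x of sieve_small_eye in the frame of sieve_medium_eye between -0.038 and -0.004 m and angle between the x axis of sieve_small and the x axis of sieve_medium, either way round below 0.35 rad), for 0.2 s.
At the end, for the whole second after the job is handed in: All three hang by their eyes on the prong (eye point within 10 mm sideways, -12 to +8 mm in height, between post and tip), bear on the hook, within 20 deg of upright, still, released; medium in large, small in medium (eyes 4 to 38 mm apart along the prong, parallel within 20 deg) (all of step 3); the robot touches nothing.
It fails at once if the carton is disturbed (moved more than 30 mm) (distance of carton from where it was at the start of the episode above 0.03 m).
It fails at once if the white can is disturbed (moved more than 30 mm) (distance of canister from where it was at the start of the episode above 0.03 m).
It fails at once if the rubber seal is disturbed (moved more than 30 mm) (distance of seal from where it was at the start of the episode above 0.03 m).
It also fails if it takes over 72 s, if anything falls off the work surface, if the arm or the gripper's body presses on something with over 40 N, if the wrist force passes 120 N, or if a joint passes its speed limit or range.

## Robot

A 7-joint arm with a two-finger parallel gripper is mounted at the origin on the work surface. World frame = base frame: x ahead of the robot, y to its left, z up, the work surface at z = 0. Lengths are in m, angles in rad, forces in N, time in s.
With the tool pointing down it reaches from about 0.4 to 0.85 m from the base axis. Payload 10.4 kg.
Tool frame: the origin (TCP) lies between the finger pads; the fingertips stand 19 mm ahead of it and the grasp point (between the pads) is the TCP (manip.tip_reach is the z of the fingertips in the tool frame, in m); z points along the fingers, y is the direction in which the jaws open and shut (so a half turn about z gives the same grasp; the last joint's range is limited). The gripper opens to 85 mm and grips with 20 to 120 N. Pads are 22 mm wide; open, the fingers measure 114 mm over their backs; the gripper's body (76 mm by 85 mm) begins 54 mm behind the grasp point. The pads swing forward as they close: fully open they stand 13 mm farther back than shut.
Start: joints at [1.191, 0.332, -0.065, 1.46, 0.022, 1.35, -0.088], TCP at [0.218, -0.586, 0.25] pointing down, gripper open.
Joint ranges: [-2.6, 2.6], [-0.5, 2.12], [-1.47, 1.34], [0.16, 2.42], [-1.27, 4.41], [0.06, 2.06], [-2.6, 2.6]. Speed limits (rad/s): [2.22, 2.22, 2.79, 2.79, 3.14, 3.14, 3.14].

## Interface

Orientations are given as a unit quaternion [x, y, z, w].
In Python, from workcell import sensors, cams, manip gives the robot as it stands.
- The arm moves only by the shell command python3 -m jog 'ROWS' [FORCE]. ROWS is JSON, a list of rows, each a list of 3 entries, a list of its own where there are three numbers: the shift along the world's x, y, z in m, then the turn, a rotation vector about the world's x, y, z in rad, then the opening in per cent of the stroke, from 0 (shut) to 100 (fully open). In form: [[[dx, dy, dz], [wx, wy, wz], grip], ...]. A call has 1 to 5 rows; each row shifts and turns the pose as measured when the row begins; what a row does not reach is not made up. A row lasts 1/8 s, in which the tool goes at most 62.5 mm and 10.7 degrees, less where a joint would pass 70% of its speed; a pose out of reach is approached as far as the arm can. A call with a gripper value outside its range is refused whole. The fingers move at their own pace and stop on an object; FORCE is the grip in N (left out, the last holds). Time passes only in rows, so rows that do not move let the fingers close. It gives the time, the measured TCP pose, the force and the opening at its end, in the units of the state.
- sensors.get_obs(): the state, without advancing time (a new reading comes with each control period).
- cams.camera(name): name is "side" or "top"; returns (picture, depth): 480x640x3 uint8, red, green, blue; 480x640 float32, m along the optical axis (not along the pixel's ray), 0 where there is no reading.
- cams.camera_model(name): a dict with "intrinsics" (3x3 intrinsics, pixels), "view" (4x4, takes a point from world to camera coordinates). Camera axes: x right, y down, z forward; pixel columns grow to the right and rows downward; lengths in m; the calibration is good to about 2 mm. A picture is of the moment at which its call begins. camera_model takes no time and is no camera call.
- manip.hand_in(): hands the job in, once; it reports no verdict.
The state is a dict: "clock": time; "joint_pos": joint angles; "joint_velocities": joint speeds; "tau": joint torques, N m; "position": TCP position; "ee_rot": TCP orientation; "ft_force": force on the tool from outside, world axes, zero at the start; "torque": the same for the moment, N m; "grip_width": opening from 0.0 (shut) to 1.0 (fully open).
Only numpy, scipy, OpenCV 4.12 (cv2) and the standard library are available. Lean on these libraries where they do the work, as an engineer would, in place of code of your own. Each camera call takes 0.05 s, during which the arm holds its last target.

## Working session

There is one attempt and no reset: what is moved stays moved. The work goes in short steps, Python scripts to look and compute and a shell command to move; the robot and the scene stay as the last step left them, time stands still between calls to the robot, and variables do not carry over. Pictures are saved under pics/ and viewed, and the job is handed in when it is done.

```bash
ls; mkdir -p pics; python3 - <<'E'
from workcell import sensors,cams,manip
import cv2,numpy as np
print(sensors.get_obs())
for n in("side","top"):
    im,d=cams.camera(n); cv2.imwrite(f"pics/{n}0.png",im[:,:,::-1]); np.save(f"pics/{n}0_d.npy",d); np.save(f"pics/{n}0.npy",im)
    m=cams.camera_model(n); print(m)
E
```

```text
pics
{'clock': 0.0, 'joint_pos': array([ 1.19140987,  0.33289107, -0.06469339,  1.46093217,  0.02157621,
        1.34992061, -0.08849027]), 'joint_velocities': array([ 3.32100148e-06, -1.11692895e-04, -1.24937950e-03, -1.14460664e-03,
       -1.25852401e-03,  2.52071989e-05,  1.49884745e-03]), 'tau': array([-7.41400399e-04, -6.25453949e+01,  4.84551047e-02, -3.91606092e+01,
        1.62131398e-02,  1.00142491e-02,  1.13292663e-05]), 'position': array([ 0.21816654, -0.58531022,  0.24950828]), 'ee_rot': array([ 9.84128131e-01,  1.77457856e-01, -1.52226190e-04, -7.12341629e-04]), 'ft_force': array([-0.33935433, -1.04225467,  0.21808727]), 'torque': array([ 0.02679166, -0.04591721, -0.04176953]), 'grip_width': 1.0015962376851086}
{'intrinsics': array([[438.28439433,   0.        , 324.41667953],
       [  0.        , 438.28439433, 242.49525555],
       [  0.        ,   0.        ,   1.        ]]), 'view': array([[-0.99156329, -0.12894624,  0.01323262,  0.48582049],
       [-0.08071001,  0.53428953, -0.8414396 ,  0.23082249],
       [ 0.10143042, -0.83540862, -0.54018914,  1.0120944 ],
       [ 0.        ,  0.        ,  0.        ,  1.        ]])}
{'intrinsics': array([[565.21448035,   0.        , 321.70647748],
       [  0.        , 565.21448035, 244.80155083],
       [  0.        ,   0.        ,   1.        ]]), 'view': array([[-6.26555159e-04, -9.99993729e-01,  3.48562398e-03,
        -9.74449178e-02],
       [-9.94805005e-01,  2.68470692e-04, -1.01798473e-01,
         5.28604579e-01],
       [ 1.01796899e-01, -3.53129854e-03, -9.94798935e-01,
         1.52631264e+00],
       [ 0.00000000e+00,  0.00000000e+00,  0.00000000e+00,
         1.00000000e+00]])}
```

View pics/side0.png

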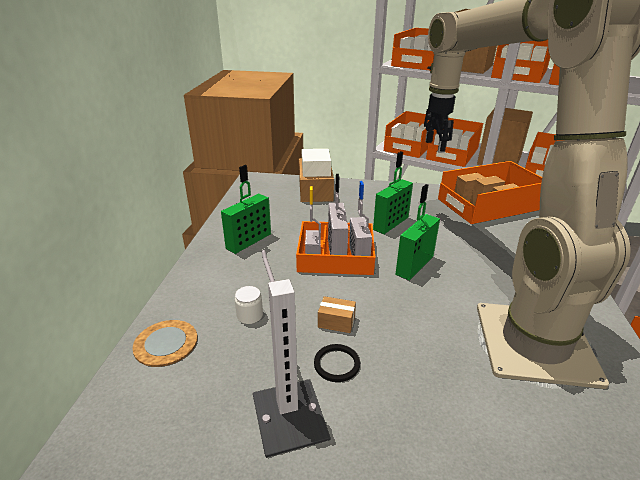

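View pics/top0.png

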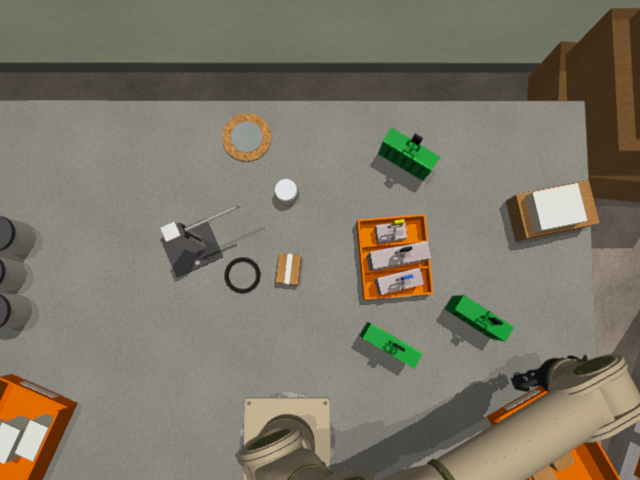

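Side view: post at (283,290–410), prong tip at (264,252), bin around (337,250) with the yellow, black and blue grips at about (311,190), (337,182) and (361,190). The three green ones are look-alikes. Top view: bin around (395,257), prong from (180,230) to (239,207). I'll enlarge the crops next.

```bash
cat > h.py <<'E'
import numpy as np,cv2
from workcell import cams,sensors
def ray(n,u,v):
    m=cams.camera_model(n);K=m["intrinsics"];V=m["view"];R=V[:3,:3];t=V[:3,3]
    d=R.T@np.array([(u-K[0,2])/K[0,0],(v-K[1,2])/K[1,1],1.0]);return -R.T@t,d
def onz(n,u,v,z):
    c,d=ray(n,u,v);return c+d*(z-c[2])/d[2]
def atd(n,u,v,dep):
    c,d=ray(n,u,v);return c+d*dep
def tri(a,b):
    A=np.zeros((3,3));y=np.zeros(3)
    for n,(u,v) in (("side",a),("top",b)):
        c,d=ray(n,u,v);d=d/np.linalg.norm(d);P=np.eye(3)-np.outer(d,d);A+=P;y+=P@c
    return np.linalg.solve(A,y)
def proj(n,p):
    m=cams.camera_model(n);q=m["view"][:3,:3]@p+m["view"][:3,3];r=m["intrinsics"]@q;return r[:2]/r[2]
def cloud(n,d):
    v,u=np.mgrid[0:480,0:640];m=cams.camera_model(n);K=m["intrinsics"];V=m["view"]
    P=np.stack([(u-K[0,2])/K[0,0]*d,(v-K[1,2])/K[1,1]*d,d],-1)
    return (P-V[:3,3])@V[:3,:3]
E
python3 - <<'E'
import cv2
a=cv2.imread('pics/top0.png');cv2.imwrite('pics/t1.png',cv2.resize(a[200:310,340:450],None,fx=5,fy=5,interpolation=cv2.INTER_CUBIC))
cv2.imwrite('pics/t2.png',cv2.resize(a[180:290,140:260],None,fx=5,fy=5,interpolation=cv2.INTER_CUBIC))
a=cv2.imread('pics/side0.png');cv2.imwrite('pics/s1.png',cv2.resize(a[160:285,280:400],None,fx=4.5,fy=4.5,interpolation=cv2.INTER_CUBIC))
cv2.imwrite('pics/s2.png',cv2.resize(a[235:455,235:345],None,fx=2.7,fy=2.7,interpolation=cv2.INTER_CUBIC))
E
```

```text
(no output)
```

View pics/t1.png

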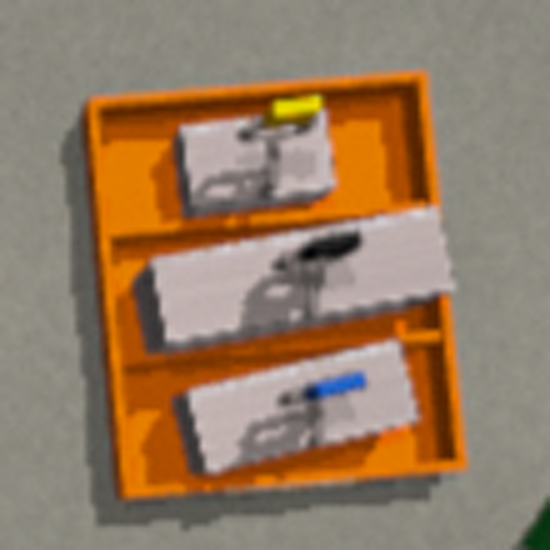

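View pics/s1.png

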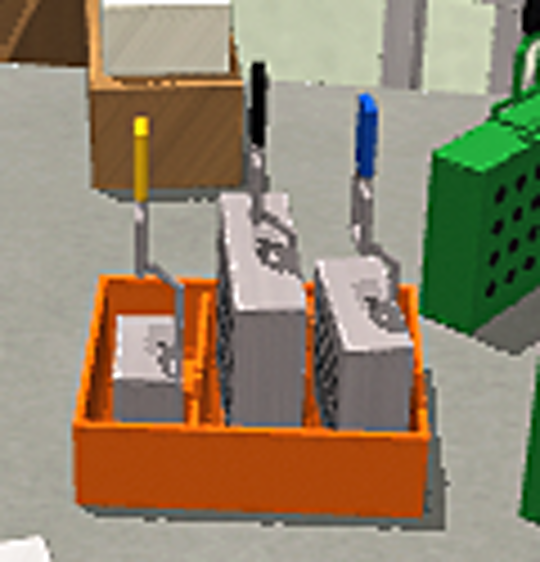

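View pics/t2.png

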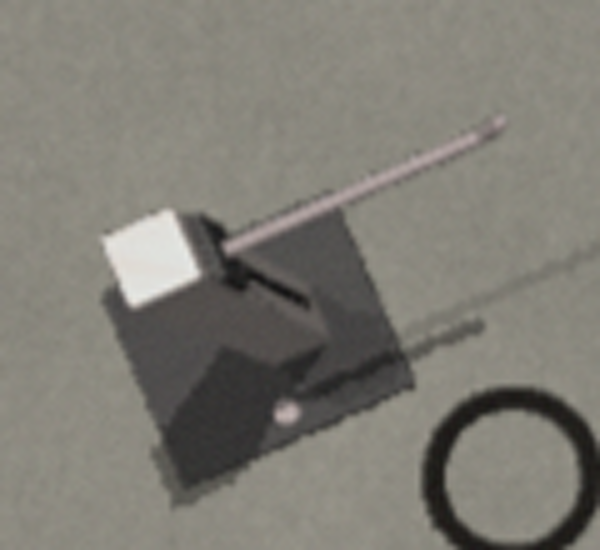

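View pics/s2.png

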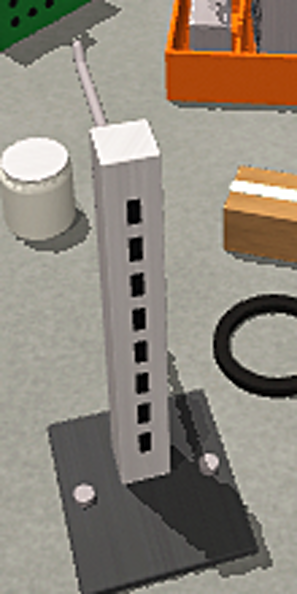

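Mouths face world -x (stem bases to the right in the side crop), so bin -x is about world -x. In the top view the prong points about -y, slightly +x. Next I measure grips, dishes, hook and bystanders.

```bash
python3 - <<'E'
from h import *
np.set_printoptions(precision=4,suppress=True)
T=np.load('pics/top0.npy');S=np.load('pics/side0.npy');dT=np.load('pics/top0_d.npy');dS=np.load('pics/side0_d.npy')
cT=cloud('top',dT);cS=cloud('side',dS)
# grips in both views
for nm,lo,hi in(("yellow",(22,120,80),(35,255,255)),("blue",(105,120,60),(125,255,255))):
    for n,I,c in(("top",T,cT),("side",S,cS)):
        m=cv2.inRange(cv2.cvtColor(I,cv2.COLOR_RGB2HSV),lo,hi)>0
        v,u=np.nonzero(m); p=c[m]; print(nm,n,len(u),u.mean(),v.mean(),"cl",np.median(p,0),p.min(0),p.max(0))
# large black: top via height
for n,I,c in(("top",T,cT),("side",S,cS)):
    m=(I.max(2)<60)&(abs(c[...,0]-.5)<.15)&(abs(c[...,1]+.25)<.13)&(c[...,2]>.19)&(c[...,2]<.27)
    v,u=np.nonzero(m);p=c[m];print("black",n,len(u),u.mean() if len(u) else 0,v.mean() if len(u) else 0,np.median(p,0),p.min(0),p.max(0))
# dish tops from top cloud
for nm,z in(("L",.135),("M",.099),("S",.063)):
    m=(abs(cT[...,2]-z)<.006)&(abs(cT[...,0]-.5)<.16)&(abs(cT[...,1]+.25)<.14)&(T.min(2)>90)
    n_,lab,st,ce=cv2.connectedComponentsWithStats(m.astype(np.uint8))
    k=1+np.argmax(st[1:,4]);p=cT[lab==k];r=cv2.minAreaRect((p[:,:2]*1000).astype(np.float32));print(nm,len(p),r,p[:,2].mean())
# grips plan orientation
# bin by orange
m=cv2.inRange(cv2.cvtColor(T,cv2.COLOR_RGB2HSV),(5,180,150),(18,255,255))>0
m&=(abs(cT[...,0]-.5)<.16)&(abs(cT[...,1]+.25)<.14)&(abs(cT[...,2]-.06)<.006)
print("bin",cv2.minAreaRect((cT[m][:,:2]*1000).astype(np.float32)))
# hook prong
m=(abs(cT[...,2]-.255)<.012);m[:, :190]=0;m[:,250:]=0;m[:195]=0;m[235:]=0
p=cT[m];print("prong",len(p),p.min(0),p.max(0))
np.save('pics/prong.npy',p)
m=(abs(cT[...,2]-.3)<.006);m[:,230:]=0;m[:210]=0;m[250:]=0
p=cT[m];r=cv2.minAreaRect((p[:,:2]*1000).astype(np.float32));print("posttop",len(p),r,p[:,2].mean())
# can top
m=(abs(cT[...,2]-.07)<.006)&(T.min(2)>120);m[:,:265]=0;m[:,305:]=0;m[:170]=0;m[210:]=0
p=cT[m];print("can",(p.min(0)+p.max(0))/2,p.mean(0))
E
```

```text
yellow top 49 400.53061224489795 231.77551020408163 cl [ 0.5658 -0.2839  0.2191] [ 0.1105 -0.3288  0.0019] [ 0.6011 -0.2718  0.6844]
yellow side 59 350.0508474576271 195.9322033898305 cl [ 0.5642 -0.2713  0.1934] [-0.1392 -0.8192  0.0628] [0.5701 0.7848 0.7345]
blue top 29 407.2413793103448 276.6551724137931 cl [ 0.4305 -0.2993  0.2387] [ 0.4266 -0.3101  0.2177] [ 0.4353 -0.2871  0.2435]
blue side 71 360.9718309859155 189.6056338028169 cl [ 0.4312 -0.2883  0.2175] [ 0.4256 -0.6864 -0.0032] [ 0.4492 -0.2815  0.2389]
black top 33 405.6363636363636 249.0909090909091 [ 0.4954 -0.2939  0.2549] [ 0.4927 -0.3062  0.224 ] [ 0.5003 -0.2841  0.2605]
black side 56 336.9642857142857 182.76785714285714 [ 0.4959 -0.2831  0.2365] [ 0.4924 -0.3053  0.2082] [ 0.5031 -0.2789  0.2567]
L 821 ((493.3702697753906, -297.19708251953125), (44.06543731689453, 150.32810974121094), 10.678017616271973) 0.13605741107932554
M 598 ((427.72076416015625, -300.85699462890625), (43.89534378051758, 113.7385025024414), 13.373159408569336) 0.09982118866830558
S 213 ((560.2288818359375, -266.74664306640625), (43.788551330566406, 42.59815979003906), 7.5718865394592285) 0.06363410103044066
bin ((494.8851318359375, -293.09234619140625), (214.51870727539062, 184.15536499023438), 4.703056812286377)
prong 191 [0.5452 0.0947 0.2467] [0.6035 0.213  0.2643]
posttop 256 ((532.4736938476562, 247.95579528808594), (36.99651336669922, 36.2331428527832), 24.41329574584961) 0.2999965740084997
can [0.6749 0.0001 0.0699] [0.6752 0.0006 0.0704]
```

```bash
python3 - <<'E'
from h import *
np.set_printoptions(precision=4,suppress=True)
p=np.load('pics/prong.npy');
s=p[(p[:,2]<.2575)]
vx,vy,x0,y0=cv2.fitLine(s[:,:2].astype(np.float32),cv2.DIST_HUBER,0,0.001,.001).ravel()
if vy<0:vx,vy=-vx,-vy
print("dir x_hook",vx,vy,np.degrees(np.arctan2(vy,vx)))
P=np.array([.5325,.2480]);u=np.array([vx,vy]);f=np.array([x0,y0])
print("lateral post offset",np.cross(u,P-f))
c=f+u*((P-f)@u); mid=c-u*.095;print("mid",mid)
a=(p[:,:2]-mid)@u;l=np.cross(u,p[:,:2]-mid)
for b in np.arange(-.08,.08,.01):
    k=(a>=b)&(a<b+.01)
    if k.any():print(round(b,3),k.sum(),p[k,2].max(),p[k,2].mean(),l[k].min(),l[k].max())
q=np.array([.675,0])-mid;print("can in hook",q@u,np.cross(u,q))
E
```

```text
dir x_hook -0.41348037 0.91051304 114.42365
lateral post offset -0.00040939741206433983
mid [0.5714 0.1613]
-0.08 5 0.2633176546086564 0.26132396271541214 -0.0028109187902581566 0.002648212533967142
-0.07 14 0.264326994951648 0.259016599694002 -0.004251003665370137 0.0033811541039604383
-0.06 15 0.2583692245315379 0.25361337877217616 -0.004066772036107766 0.0035637867488305316
-0.05 14 0.2593265676708272 0.2533112288557354 -0.004134749389234943 0.003845861241549592
-0.04 16 0.26013342636280884 0.2540160073636948 -0.0036986860566347937 0.004339368726347711
-0.03 13 0.2586214752621644 0.2548066140623414 -0.003307189810385599 0.0034476562732534705
-0.02 16 0.26101207588696307 0.2547442345699267 -0.005635660514416187 0.005205666774505293
-0.01 15 0.26181495549051353 0.2543151412880515 -0.003545767018969851 0.003200910810765329
-0.0 14 0.25932532944377684 0.2541920738717887 -0.004439205149400719 0.003833741414463033
0.01 15 0.2565240603352377 0.25379896343849057 -0.00408452341371375 0.0037741320679883818
0.02 12 0.2574967722726904 0.2540233033965553 -0.002938362334795024 0.0034791982896256006
0.03 15 0.2600055180672776 0.25418617086582695 -0.0038451643053583583 0.0045803344279825575
0.04 15 0.25831387536927847 0.2524454906449236 -0.003641140344301101 0.0037415792712134615
0.05 12 0.2563484548007604 0.2534307397252713 -0.003371249441466738 0.0029645196350996175
can in hook -0.18972818971007213 -0.02761437410505592<stdin>:9: DeprecationWarning: Arrays of 2-dimensional vectors are deprecated. Use arrays of 3-dimensional vectors instead. (deprecated in NumPy 2.0)
<stdin>:11: DeprecationWarning: Arrays of 2-dimensional vectors are deprecated. Use arrays of 3-dimensional vectors instead. (deprecated in NumPy 2.0)
<stdin>:15: DeprecationWarning: Arrays of 2-dimensional vectors are deprecated. Use arrays of 3-dimensional vectors instead. (deprecated in NumPy 2.0)
```

```bash
python3 -m jog '[[[0.0,0,0.06],[0,0,0],100],[[0.04,0.041,0.01],[0,0,-0.06],100],[[0.04,0.041,0],[0,0,-0.06],100],[[0.04,0.041,0],[0,0,-0.05],100],[[0.04,0.041,0],[0,0,0],100]]' 40
python3 -m jog '[[[0.04,0.041,0],[0,0,0],100],[[0.04,0.041,0],[0,0,0],100],[[0.02,0.02,0],[0,0,0],100],[[0,0,0],[0,0,0],100]]'
cat > st.py <<'E'
from workcell import sensors
import numpy as np
from scipy.spatial.transform import Rotation as R
o=sensors.get_obs();r=R.from_quat(o['ee_rot']).as_matrix();x=r[:,0]
print('t',round(o['clock'],2),'p',o['position'].round(4),'phi',np.degrees(np.arctan2(x[1],x[0])).round(2),'z',r[:,2].round(3),'f',o['ft_force'].round(2),'g',round(o['grip_width'],3),'j',o['joint_pos'].round(2))
E
python3 st.py
```

```text
clock: 0.72
position: [0.3771, -0.4189, 0.3187]
ee_rot: [0.996, 0.086, -0.001, -0.003]
ft_force: [0.3, -0.8, -0.8]
grip_width: 1.0
clock: 1.23
position: [0.4825, -0.3079, 0.3175]
ee_rot: [0.996, 0.09, -0.001, -0.004]
ft_force: [-0.7, -0.1, -0.3]
grip_width: 0.996
t 1.23 p [ 0.4825 -0.3079  0.3175] phi 10.28 z [-0.003  0.007 -1.   ] f [-0.66 -0.09 -0.32] g 0.996 j [ 0.74  0.21 -0.29  1.48  0.05  1.47 -0.95]
```

```bash
python3 -m jog '[[[0.015,0.012,-0.01],[0,0,0.008],100],[[0,0,-0.04],[0,0,0],100],[[0,0,-0.025],[0,0,0],100],[[0,0,0],[0,0,0],100]]'
python3 st.py; python3 - <<'E'
from h import *
for n,s in(("side",(150,285,270,400)),("top",(190,310,340,450))):
    im,d=cams.camera(n);a=im[s[0]:s[1],s[2]:s[3],::-1];cv2.imwrite(f"pics/{n}2.png",cv2.resize(a,None,fx=4.4,fy=4.4,interpolation=cv2.INTER_CUBIC))
E
```

```text
clock: 1.72
position: [0.4975, -0.2961, 0.238]
ee_rot: [0.996, 0.092, -0.002, -0.004]
ft_force: [0.6, 0.5, 0.2]
grip_width: 0.999
t 1.73 p [ 0.4975 -0.2961  0.238 ] phi 10.61 z [-0.005  0.008 -1.   ] f [0.58 0.54 0.21] g 0.999 j [ 0.71  0.26 -0.3   1.59  0.07  1.31 -0.98]
```

View pics/side2.png

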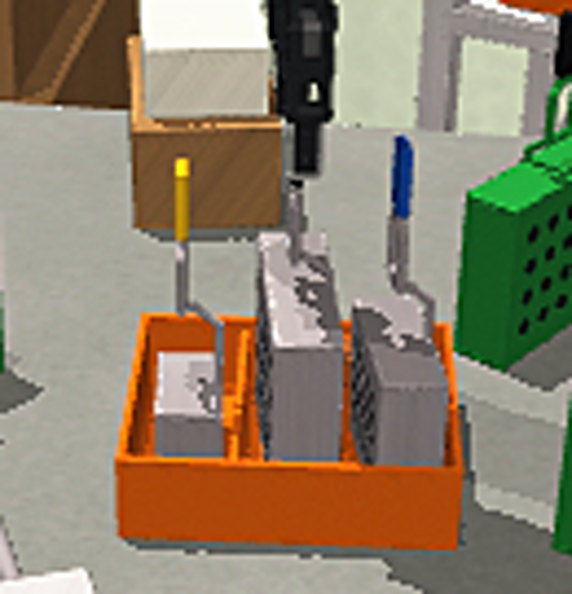

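The near finger (crop about 307,150) covers the black grip, and the yaw explains the small offset. Closing.

```bash
python3 -m jog '[[[0,0,0.003],[0,0,0],20],[[0,0,0],[0,0,0],15],[[0,0,0],[0,0,0],15],[[0,0,0],[0,0,0],15],[[0,0,0],[0,0,0],15]]' 60
python3 -m jog '[[[0,0,0],[0,0,0],15],[[0,0,0],[0,0,0],15],[[0,0,0.02],[0,0,0],15],[[0,0,0.03],[0,0,0],15]]'; python3 st.py
```

```text
clock: 2.45
position: [0.4994, -0.2973, 0.2466]
ee_rot: [0.996, 0.092, 0.001, -0.002]
ft_force: [0.5, 1.0, -2.2]
grip_width: 0.266
clock: 2.95
position: [0.4982, -0.2968, 0.2945]
ee_rot: [0.996, 0.092, -0.001, -0.004]
ft_force: [1.2, 0.1, -1.9]
grip_width: 0.272
t 2.95 p [ 0.4982 -0.2968  0.2945] phi 10.56 z [-0.003  0.007 -1.   ] f [ 1.22  0.06 -1.88] g 0.272 j [ 0.71  0.23 -0.3   1.5   0.06  1.42 -0.98]
```

```bash
python3 -m jog '[[[0,0,0.055],[0,0,0],15],[[0,0,0.05],[0,0,0],15],[[-0.004,0.05,0],[0,0,0],15],[[-0.004,0.055,0],[0,0,0],15],[[-0.004,0.055,0],[0,0,0],15]]'
python3 -m jog '[[[0,0.03,0],[0,0,0.18],15],[[0.01,0.03,0],[0,0,0.18],15],[[0.02,0.02,0],[0,0,0.18],15],[[0.02,0.02,0],[0,0,0.18],15],[[0.02,0.02,0],[0,0,0.18],15]]'
python3 st.py
```

```text
clock: 3.58
position: [0.4847, -0.1374, 0.4028]
ee_rot: [0.996, 0.088, -0.001, -0.003]
ft_force: [0.7, 0.1, -2.6]
grip_width: 0.266
clock: 4.2
position: [0.5546, -0.0103, 0.4032]
ee_rot: [0.851, 0.525, -0.002, -0.001]
ft_force: [-0.2, -0.2, -2.8]
grip_width: 0.268
t 4.2 p [ 0.5546 -0.0103  0.4032] phi 63.39 z [-0.005  0.    -1.   ] f [-0.21 -0.18 -2.76] g 0.268 j [ 0.42  0.19 -0.57  1.35  0.1   1.64 -0.6 ]
```

```bash
python3 -m jog '[[[0.015,0.015,0],[0,0,0.18],15],[[0.015,0.015,0],[0,0,0.18],15],[[0.015,0.015,0],[0,0,0.18],15],[[0.015,0.015,0],[0,0,0.18],15],[[0.005,0.007,0],[0,0,0.17],15]]'
python3 -m jog '[[[0,0,0],[0,0,0],15],[[0,0,0],[0,0,0],15]]'
python3 st.py;  python3 - <<'E'
from h import *
for n,s in(("side",(130,430,180,420)),("top",(110,290,140,340))):
    im,d=cams.camera(n);np.save(f"pics/{n}3.npy",im);np.save(f"pics/{n}3d.npy",d);a=im[s[0]:s[1],s[2]:s[3],::-1];f=2.6 if n=='side' else 3.3;cv2.imwrite(f"pics/{n}3.png",cv2.resize(a,None,fx=f if n!='side' else 2,fy=f if n!='side' else 2,interpolation=cv2.INTER_CUBIC))
E
```

```text
clock: 4.82
position: [0.6221, 0.0596, 0.4005]
ee_rot: [0.529, 0.849, -0.004, -0.002]
ft_force: [-0.9, 0.1, -2.6]
grip_width: 0.265
clock: 5.08
position: [0.6221, 0.0595, 0.3995]
ee_rot: [0.53, 0.848, -0.004, -0.003]
ft_force: [0.0, -0.5, -2.4]
grip_width: 0.265
t 5.08 p [0.6221 0.0595 0.3995] phi 115.94 z [-0.009 -0.004 -1.   ] f [ 0.   -0.51 -2.44] g 0.265 j [ 0.31  0.39 -0.7   1.15  0.25  1.7   0.13]
```

View pics/side3.png

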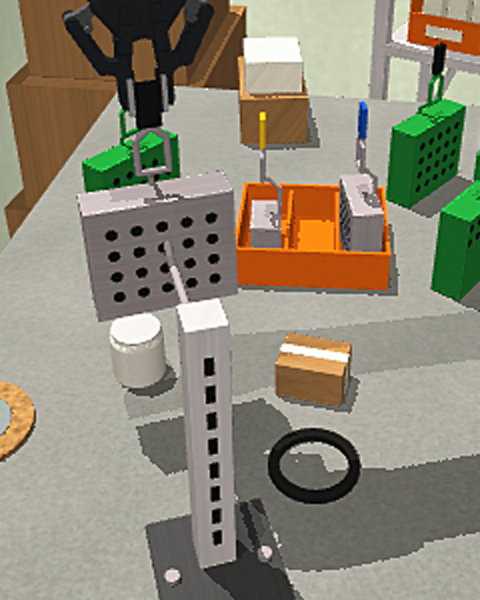

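View pics/top3.png

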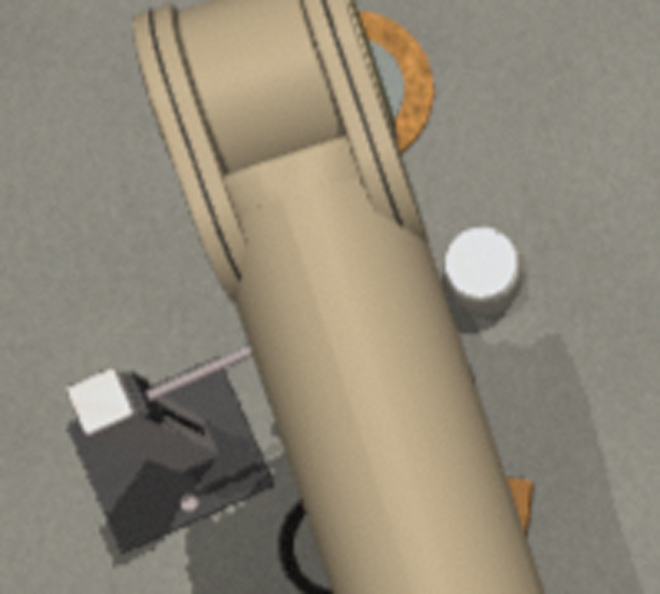

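Side view: the sieve hangs from the fingers with its perforated back toward the post, eye visible at about (153,150) in the crop. The top view is blocked by the arm, so I'll measure its pose from the side depth.

```bash
cat > pose.py <<'E'
from h import *
np.set_printoptions(precision=4,suppress=True)
MID=np.array([.5714,.1613,.250]);U=np.array([-.4135,.9105,0]);W=np.array([-U[1],U[0],0]);Z=np.array([0,0,1.])
# hook-frame: x=U, y=W (z x x)
def hook(P): q=P-MID;return np.stack([q@U,q@W,q@Z],-1)
def dishface(H,im,xr,zr,yr=.1):
    m=(H[...,0]>xr[0])&(H[...,0]<xr[1])&(H[...,2]>zr[0])&(H[...,2]<zr[1])&(abs(H[...,1])<yr)&(im.min(2)>70)&(np.ptp(im.astype(int),axis=2)<40)
    return m
E
python3 - <<'E'
from pose import *
im=np.load('pics/side3.npy');d=np.load('pics/side3d.npy');H=hook(cloud('side',d))
# tcp in hook frame
t=hook(sensors.get_obs()['position']);print('tcp',t)
m=dishface(H,im,(t[0]-.05,t[0]+.05),(t[2]-.25,t[2]-.08))
p=H[m];print(len(p))
for _ in range(4):
    A=np.c_[p[:,1],p[:,2],np.ones(len(p))];c,*_=np.linalg.lstsq(A,p[:,0],rcond=None);r=p[:,0]-A@c;s=abs(r)<max(.003,2*np.median(abs(r)));p=p[s]
print('x = a y + b z + c',c,len(p),'yaw err deg',np.degrees(np.arctan(-c[0])),'tilt',np.degrees(np.arctan(c[1])))
print('y',np.percentile(p[:,1],[.5,99.5]),'z',np.percentile(p[:,2],[.5,99.5]))
rr=cv2.minAreaRect((p[:,1:]*1000).astype(np.float32));print(rr)
zc=rr[0][1]/1000;yc=rr[0][0]/1000
print('back x at centre',c[0]*yc+c[1]*zc+c[2],'-> at eye height', c[0]*yc+c[1]*(zc+.1304)+c[2]-.017)
E
```

```text
tcp [-0.1136 -0.004   0.1497]
4163
x = a y + b z + c [-0.0257 -0.0066 -0.098 ] 2833 yaw err deg 1.4709959548177167 tilt -0.37712672419139187
y [-0.0743  0.0742] z [-0.0912  0.0394]
((0.21689605712890625, -26.529457092285156), (150.2109832763672, 132.3498077392578), 0.9712716937065125)
back x at centre -0.09784727421093964 -> at eye height -0.11570559284194969
```

```bash
python3 -m jog '[[[-0.003,-0.001,-0.03],[0,0,-0.026],15],[[0,0,-0.03],[0,0,0],15],[[0,0,-0.02],[0,0,0],15],[[0,0,0],[0,0,0],15]]'
python3 - <<'E'
from pose import *
import subprocess
print(subprocess.getoutput('python3 st.py'),hook(sensors.get_obs()['position']))
im,d=cams.camera('side');cv2.imwrite('pics/s4.png',cv2.resize(im[150:350,200:380,::-1],None,fx=3,fy=3,interpolation=cv2.INTER_CUBIC))
E
```

```text
clock: 5.68
position: [0.6183, 0.0564, 0.319]
ee_rot: [0.546, 0.838, -0.004, -0.001]
ft_force: [-0.7, 0.6, -2.3]
grip_width: 0.264
this script no longer has the robotException ignored in: <_io.TextIOWrapper mode='rw' encoding='UTF-8'>
Traceback (most recent call last):
BrokenPipeError: [Errno 32] Broken pipe
```

One script at a time, so I'll rerun without the nested process.

```bash
cat >> pose.py <<'E'
def tcp():
    o=sensors.get_obs();from scipy.spatial.transform import Rotation as R
    x=R.from_quat(o['ee_rot']).as_matrix()[:,0]
    print('t',round(o['clock'],2),'p',o['position'].round(4),'hook',hook(o['position']),'dyaw',(np.degrees(np.arctan2(x[1],x[0]))-114.42).round(2),'f',o['ft_force'].round(2),'g',round(o['grip_width'],3));return hook(o['position'])
def snap(n,name,s,f):
    im,d=cams.camera(n);np.save(f'pics/{name}.npy',im);np.save(f'pics/{name}d.npy',d);cv2.imwrite(f'pics/{name}.png',cv2.resize(im[s[0]:s[1],s[2]:s[3],::-1],None,fx=f,fy=f,interpolation=cv2.INTER_CUBIC));return im,hook(cloud(n,d))
E
python3 - <<'E'
from pose import *
tcp();snap('side','s4',(150,350,200,380),3)
E
```

```text
t 5.67 p [0.6183 0.0564 0.319 ] hook [-0.1149  0.0007  0.069 ] dyaw -0.55 f [-0.72  0.65 -2.3 ] g 0.264
```

View pics/s4.png

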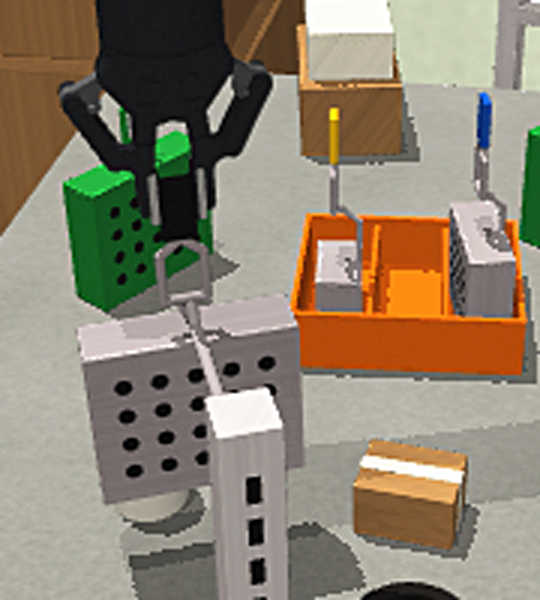

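The eye (183,270) lines up behind the prong tip (185,305). Threading it on.

```bash
python3 -m jog '[[[-0.012,0.026,0],[0,0,0.005],15],[[-0.014,0.031,0],[0,0,0],15],[[0,0,0],[0,0,0],15]]'
python3 - <<'E'
from pose import *
t=tcp();im,H=snap('side','s5',(150,350,200,380),3)
m=dishface(H,im,(t[0]-.05,t[0]+.05),(t[2]-.25,t[2]-.12));p=H[m]
for _ in range(4):
    A=np.c_[p[:,1],p[:,2],np.ones(len(p))];c,*_=np.linalg.lstsq(A,p[:,0],rcond=None);r=p[:,0]-A@c;p=p[abs(r)<max(.003,2*np.median(abs(r)))]
print(c,np.percentile(p[:,1],[.5,99.5]))
E
```

```text
clock: 6.1
position: [0.593, 0.1147, 0.3246]
ee_rot: [0.545, 0.838, -0.002, 0.002]
ft_force: [0.5, -0.1, -2.5]
grip_width: 0.264
t 6.1 p [0.593  0.1147 0.3246] hook [-0.0513 -0.0004  0.0746] dyaw -0.49 f [ 0.54 -0.14 -2.49] g 0.264
[ 0.0086  0.01   -0.0353] [-0.0729  0.0759]
```

View pics/s5.png

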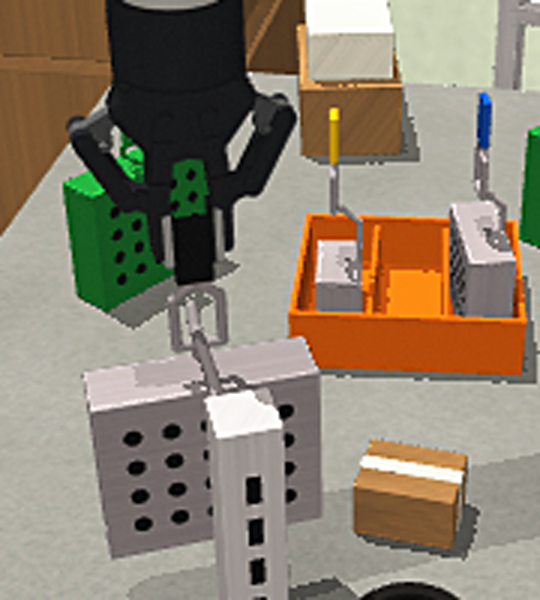

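The prong is inside the eye (tip at about (192,320)). z crept up about 6 mm, so I correct that while moving on.

```bash
python3 -m jog '[[[0,0,-0.010],[0,0,0.005],15],[[-0.013,0.028,-0.004],[0,0,0],15],[[-0.013,0.029,-0.002],[0,0,0],15],[[0,0,0],[0,0,0],15]]'
python3 - <<'E'
from pose import *
tcp()
E
```

```text
clock: 6.65
position: [0.5692, 0.1668, 0.3073]
ee_rot: [0.547, 0.837, -0.002, 0.003]
ft_force: [0.4, -0.3, -2.2]
grip_width: 0.266
t 6.65 p [0.5692 0.1668 0.3073] hook [ 0.0059 -0.0002  0.0573] dyaw -0.74 f [ 0.39 -0.33 -2.23] g 0.266
```

```bash
python3 -m jog '[[[-0.006,0.013,-0.003],[0,0,0.01],15],[[0,0,-0.006],[0,0,0],15],[[0,0,-0.003],[0,0,0],15],[[0,0,0],[0,0,0],15]]'
python3 - <<'E'
from pose import *
tcp();snap('side','s6',(150,350,200,380),3)
E
```

```text
clock: 7.15
position: [0.5651, 0.1782, 0.2952]
ee_rot: [0.544, 0.839, -0.001, 0.004]
ft_force: [0.4, 1.8, -1.9]
grip_width: 0.266
t 7.15 p [0.5651 0.1782 0.2952] hook [ 0.018  -0.0013  0.0452] dyaw -0.37 f [ 0.39  1.75 -1.94] g 0.266
```

View pics/s6.png

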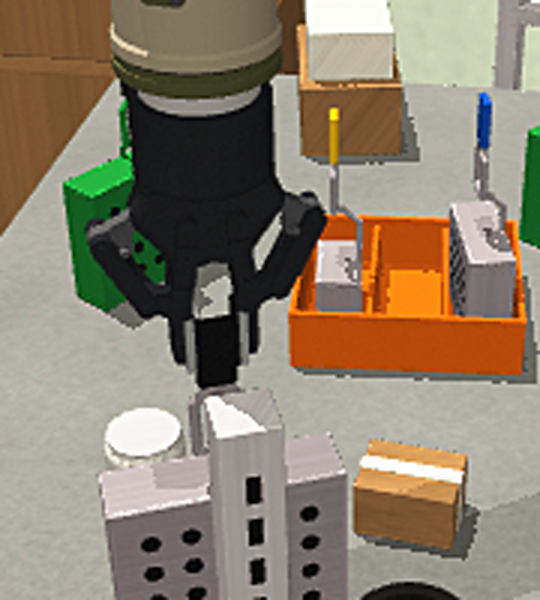

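```bash
python3 -m jog '[[[0,0,-0.003],[0,0,0],15],[[0,0,0],[0,0,0],15]]'
python3 -m jog '[[[0,0,0],[0,0,0],35],[[0,0,0],[0,0,0],60],[[0,0,0],[0,0,0],90],[[0,0,0.03],[0,0,0],90],[[0,0,0.05],[0,0,0],90]]'
python3 -m jog '[[[0,0,0.05],[0,0,0],90],[[0,0,0.02],[0,0,0],90]]'
python3 - <<'E'
from pose import *
tcp();im,H=snap('side','s7',(200,450,190,370),3)
cv2.imwrite('pics/s7.png',cv2.resize(im[200:420,180:360,::-1],None,fx=2.7,fy=2.7))
t=[.018]
m=dishface(H,im,(-.02,.07),(-.2,-.066));p=H[m]
for _ in range(4):
    A=np.c_[p[:,1],p[:,2],np.ones(len(p))];c,*_=np.linalg.lstsq(A,p[:,0],rcond=None);r=p[:,0]-A@c;p=p[abs(r)<max(.003,2*np.median(abs(r)))]
print(c,np.percentile(p[:,1:],[.5,99.5],axis=0))
print('eye x',c[2]-.017)
E
```

```text
clock: 7.45
position: [0.5654, 0.1782, 0.2949]
ee_rot: [0.545, 0.839, -0.0, 0.005]
ft_force: [-1.8, 0.3, -0.2]
grip_width: 0.264
clock: 8.07
position: [0.5644, 0.1757, 0.372]
ee_rot: [0.545, 0.838, -0.004, 0.002]
ft_force: [0.5, 0.7, 0.2]
grip_width: 0.895
clock: 8.32
position: [0.5644, 0.1757, 0.4461]
ee_rot: [0.545, 0.838, -0.003, 0.003]
ft_force: [-0.4, 0.8, -1.9]
grip_width: 0.905
t 8.32 p [0.5644 0.1757 0.4461] hook [0.016  0.0004 0.1961] dyaw -0.53 f [-0.39  0.77 -1.87] g 0.905
[-0.0117  0.0011  0.0328] [[-0.0733 -0.1959]
 [ 0.0756 -0.0664]]
eye x 0.01581288321629888
```

View pics/s7.png

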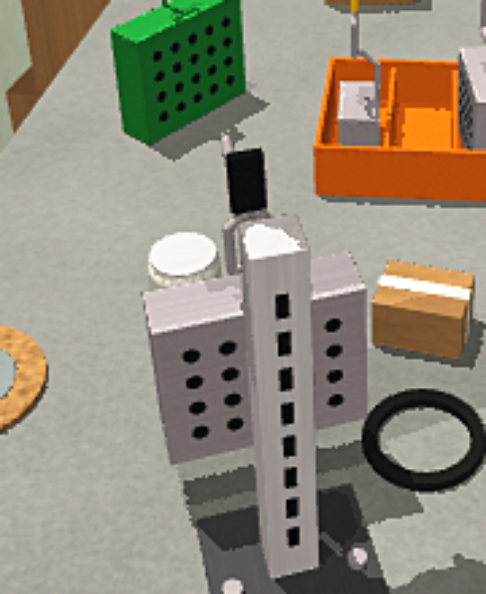

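Large is hanging at eye x ≈ +0.016, y ≈ 0, black grip at (247,180) in the crop, and released. Now the medium one.

```bash
python3 -m jog '[[[-0.014,-0.048,0],[0,0,-0.17],90],[[-0.014,-0.048,0],[0,0,-0.18],90],[[-0.014,-0.048,0],[0,0,-0.18],90],[[-0.014,-0.048,0],[0,0,-0.18],90],[[-0.014,-0.048,0],[0,0,-0.18],90]]'
python3 -m jog '[[[-0.014,-0.048,-0.02],[0,0,-0.18],90],[[-0.014,-0.048,-0.03],[0,0,-0.18],90],[[-0.014,-0.048,-0.03],[0,0,-0.18],90],[[-0.01,-0.045,0],[0,0,-0.18],90],[[-0.01,-0.045,0],[0,0,-0.17],90]]'; python3 st.py
```

```text
clock: 9.0
position: [0.4917, -0.0673, 0.4444]
ee_rot: [0.858, 0.513, -0.003, 0.001]
ft_force: [0.8, -0.2, 0.2]
grip_width: 0.9
clock: 9.62
position: [0.4249, -0.3092, 0.3594]
ee_rot: [0.997, 0.077, -0.004, -0.0]
ft_force: [0.2, -0.6, 0.1]
grip_width: 0.896
t 9.62 p [ 0.4249 -0.3092  0.3594] phi 8.87 z [-0.008 -0.    -1.   ] f [ 0.24 -0.59  0.06] g 0.896 j [ 0.8   0.09 -0.28  1.52  0.03  1.54 -0.9 ]
```

```bash
python3 -m jog '[[[0.0065,0.010,-0.03],[0,-0.006,0.08],90],[[0,0,-0.035],[0,0,0],90],[[0,0,-0.03],[0,0,0],90],[[0,0,0],[0,0,0],90]]'
python3 st.py
python3 - <<'E'
from pose import *
snap('side','s8',(150,285,270,400),4.4)
E
```

```text
clock: 10.12
position: [0.428, -0.3034, 0.2588]
ee_rot: [0.994, 0.113, -0.002, -0.001]
ft_force: [-0.9, -0.3, -0.0]
grip_width: 0.898
t 10.12 p [ 0.428  -0.3034  0.2588] phi 12.93 z [-0.005  0.001 -1.   ] f [-0.9  -0.27 -0.04] g 0.898 j [ 0.8   0.13 -0.29  1.7   0.04  1.33 -0.85]
```

View pics/s8.png

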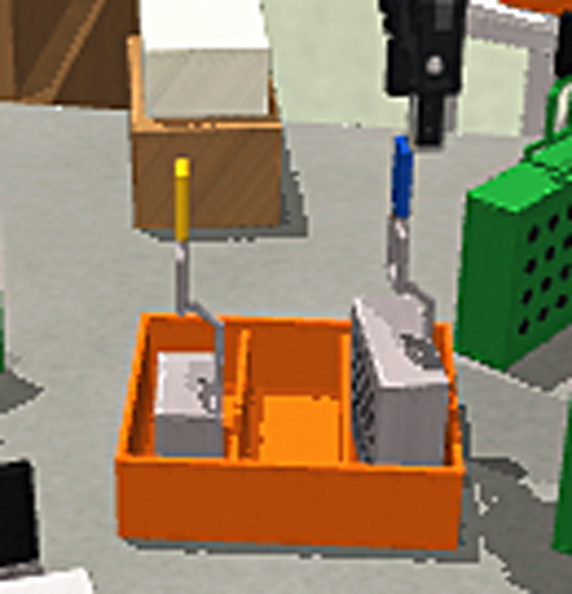

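The fingers are just above the blue grip (finger 428,110, grip 402,140 in the crop), so I correct by about +4 mm in x and y and descend.

```bash
python3 -m jog '[[[0.004,0.0045,-0.01],[0,0,0.008],90],[[0,0,-0.02],[0,0,0],90],[[0,0,0],[0,0,0],90]]'
python3 st.py
python3 -m jog '[[[0,0,0],[0,0,0],15],[[0,0,0],[0,0,0],15],[[0,0,0],[0,0,0],15],[[0,0,0],[0,0,0],15],[[0,0,0],[0,0,0],15]]' 60
python3 st.py
```

```text
clock: 10.55
position: [0.4347, -0.2992, 0.2326]
ee_rot: [0.993, 0.117, 0.001, 0.002]
ft_force: [-0.4, -0.6, -0.6]
grip_width: 0.9
t 10.55 p [ 0.4347 -0.2992  0.2326] phi 13.47 z [ 0.002 -0.003 -1.   ] f [-0.38 -0.57 -0.56] g 0.9 j [ 0.79  0.14 -0.3   1.73  0.05  1.27 -0.86]
clock: 11.18
position: [0.4358, -0.2992, 0.2351]
ee_rot: [0.993, 0.118, 0.002, 0.003]
ft_force: [0.7, -0.1, -2.4]
grip_width: 0.262
t 11.18 p [ 0.4358 -0.2992  0.2351] phi 13.51 z [ 0.004 -0.005 -1.   ] f [ 0.72 -0.13 -2.41] g 0.262 j [ 0.79  0.14 -0.3   1.73  0.05  1.27 -0.86]
```

```bash
python3 -m jog '[[[0,0,0.055],[0,0,0],15],[[0,0,0.055],[0,0,0],15],[[0,0,0.055],[0,0,0],15],[[-0.004,0.055,0],[0,0,0],15],[[-0.004,0.055,0],[0,0,0],15]]'
python3 -m jog '[[[0.018,0.024,0],[0,0,0.17],15],[[0.018,0.024,0],[0,0,0.17],15],[[0.018,0.024,0],[0,0,0.17],15],[[0.018,0.024,0],[0,0,0.17],15],[[0.018,0.024,0],[0,0,0.17],15]]'; python3 st.py
```

```text
clock: 11.8
position: [0.4255, -0.1897, 0.4028]
ee_rot: [0.993, 0.114, 0.001, 0.001]
ft_force: [0.6, 0.4, -1.6]
grip_width: 0.258
clock: 12.42
position: [0.5164, -0.0638, 0.4036]
ee_rot: [0.851, 0.525, 0.002, 0.002]
ft_force: [-0.3, 0.5, -2.9]
grip_width: 0.258
t 12.43 p [ 0.5164 -0.0638  0.4036] phi 63.33 z [ 0.005 -0.002 -1.   ] f [-0.29  0.46 -2.92] g 0.258 j [ 0.53  0.09 -0.54  1.44  0.05  1.62 -0.47]
```

```bash
python3 -m jog '[[[0.021,0.024,0],[0,0,0.18],15],[[0.021,0.024,0],[0,0,0.18],15],[[0.021,0.024,0],[0,0,0.18],15],[[0.02,0.023,0],[0,0,0.18],15],[[0.018,0.022,0],[0,0,0.17],15]]'
python3 -m jog '[[[0,0,0],[0,0,0],15],[[0,0,0],[0,0,0],15]]'
cat >> pose.py <<'E'
def fit(im,H,xr,zr,yr=.1):
    p=H[dishface(H,im,xr,zr,yr)]
    for _ in range(5):
        A=np.c_[p[:,1],p[:,2],np.ones(len(p))];c,*_=np.linalg.lstsq(A,p[:,0],rcond=None);r=p[:,0]-A@c;p=p[abs(r)<max(.003,2*np.median(abs(r)))]
    print(len(p),'x=ay+bz+c',c,'yrange',np.percentile(p[:,1],[.5,99.5]),'z',np.percentile(p[:,2],[.5,99.5]),cv2.minAreaRect((p[:,1:]*1000).astype(np.float32)))
    return c,p
E
python3 - <<'E'
from pose import *
t=tcp();im,H=snap('side','s9',(130,350,190,390),2.7)
c,p=fit(im,H,(t[0]-.02,t[0]+.05),(t[2]-.25,t[2]-.1))
E
```

```text
clock: 13.05
position: [0.6203, 0.0563, 0.402]
ee_rot: [0.53, 0.848, 0.002, 0.0]
ft_force: [0.1, -0.1, -2.1]
grip_width: 0.259
clock: 13.3
position: [0.6206, 0.0577, 0.4004]
ee_rot: [0.529, 0.849, 0.001, -0.001]
ft_force: [0.1, -0.1, -3.1]
grip_width: 0.262
t 13.3 p [0.6206 0.0577 0.4004] hook [-0.1147 -0.002   0.1504] dyaw 1.68 f [ 0.09 -0.07 -3.11] g 0.262
1439 x=ay+bz+c [-0.0315 -0.0138 -0.1012] yrange [-0.0556  0.0579] z [-0.0796  0.0149] ((1.1851882934570312, -32.565757751464844), (114.04971313476562, 96.08517456054688), 0.8163325786590576)
```

View pics/s9.png

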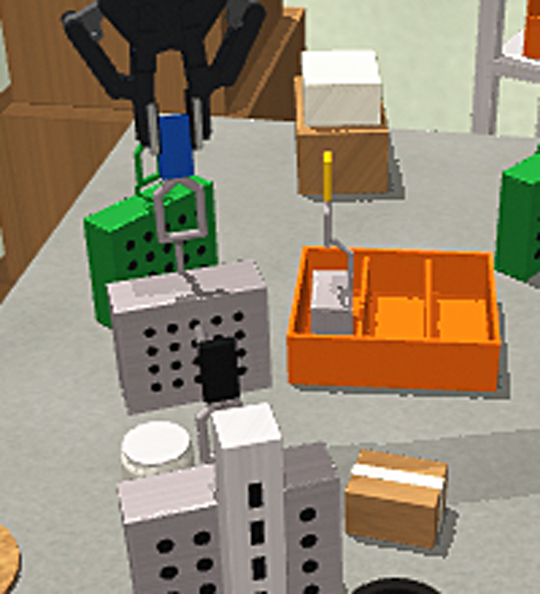

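```bash
python3 -m jog '[[[-0.001,0,-0.03],[0,0,-0.029],15],[[0,0,-0.03],[0,0,0],15],[[0,0,-0.016],[0,0,0],15],[[0,0,0],[0,0,0],15]]'
python3 - <<'E'
from pose import *
tcp();im,H=snap('side','s10',(150,350,200,380),3)
E
```

```text
clock: 13.85
position: [0.6187, 0.0542, 0.3241]
ee_rot: [0.546, 0.838, 0.001, 0.001]
ft_force: [0.8, 1.4, -2.5]
grip_width: 0.265
t 13.85 p [0.6187 0.0542 0.3241] hook [-0.1171  0.0012  0.0741] dyaw -0.54 f [ 0.8   1.39 -2.46] g 0.265
```

View pics/s10.png

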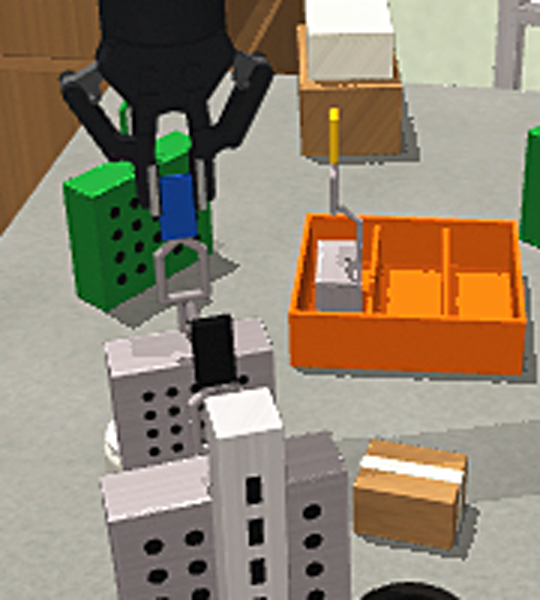

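```bash
python3 -m jog '[[[-0.011,0.024,-0.002],[0,0,0.005],15],[[-0.011,0.024,-0.002],[0,0,0.003],15],[[-0.01,0.022,-0.003],[0,0,0],15],[[0,0,0],[0,0,0],15]]'
python3 - <<'E'
from pose import *
tcp();im,H=snap('side','s11',(150,350,200,380),3)
E
```

```text
clock: 14.4
position: [0.5859, 0.1298, 0.323]
ee_rot: [0.542, 0.841, 0.004, 0.003]
ft_force: [0.7, -0.7, -2.2]
grip_width: 0.264
t 14.4 p [0.5859 0.1298 0.323 ] hook [-0.0346 -0.0002  0.073 ] dyaw -0.0 f [ 0.69 -0.71 -2.15] g 0.264
```

View pics/s11.png

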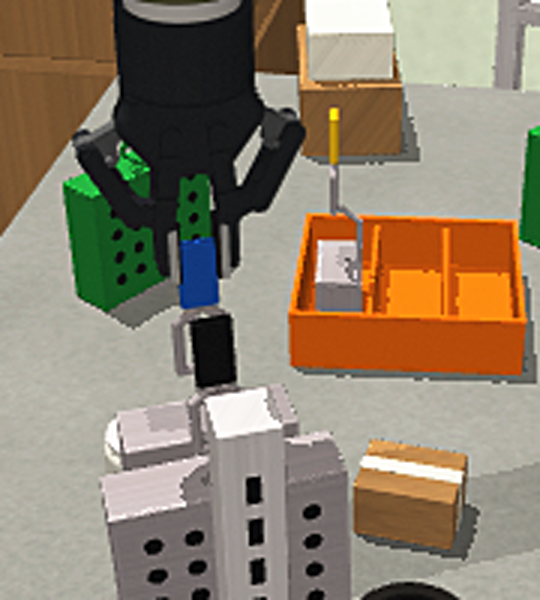

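Medium is threaded (prong in the eye, dish still 10 mm outside the large mouth). I lower it to about 6 mm above its hanging height, then nest it.

```bash
python3 -m jog '[[[0,0,-0.008],[0,0,0],15],[[0,0,-0.006],[0,0,0],15],[[0,0,0],[0,0,0],15]]'
python3 - <<'E'
from pose import *
tcp()
E
```

```text
clock: 14.82
position: [0.5873, 0.1267, 0.3085]
ee_rot: [0.543, 0.839, 0.004, 0.004]
ft_force: [0.5, -0.7, -2.7]
grip_width: 0.258
t 14.82 p [0.5873 0.1267 0.3085] hook [-0.0381 -0.0002  0.0585] dyaw -0.25 f [ 0.46 -0.74 -2.74] g 0.258
```

```bash
python3 -m jog '[[[-0.005,0.01,-0.001],[0,0,0],15],[[-0.005,0.01,-0.001],[0,0,0],15],[[-0.004,0.01,-0.001],[0,0,0],15],[[0,0,0],[0,0,0],15]]'
python3 - <<'E'
from pose import *
tcp();im,H=snap('side','s12',(150,350,200,380),3)
c,p=fit(im,H,(-.01,.06),(-.2,-.066))
E
```

```text
clock: 15.32
position: [0.5721, 0.1594, 0.3055]
ee_rot: [0.543, 0.84, 0.004, 0.004]
ft_force: [1.1, -0.9, -2.4]
grip_width: 0.261
t 15.32 p [0.5721 0.1594 0.3055] hook [-0.002   0.0001  0.0555] dyaw -0.22 f [ 1.1  -0.93 -2.42] g 0.261
1901 x=ay+bz+c [-0.0026 -0.016   0.0323] yrange [-0.0724  0.0769] z [-0.1956 -0.0666] ((1.9161605834960938, -131.70977783203125), (150.0183868408203, 131.7562255859375), 0.46739497780799866)
```

View pics/s12.png

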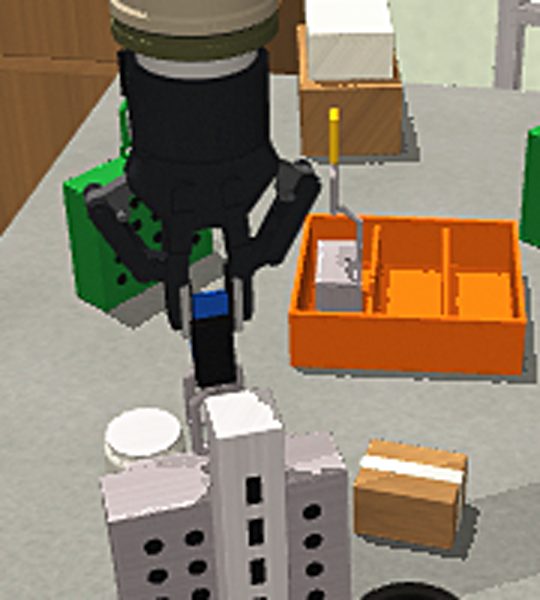

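```bash
python3 -m jog '[[[0.001,-0.002,-0.003],[0,0,0],15],[[0,0,-0.003],[0,0,0],15],[[0,0,0],[0,0,0],15]]'
python3 - <<'E'
from pose import *
tcp()
E
```

```text
clock: 15.75
position: [0.5749, 0.1564, 0.3019]
ee_rot: [0.544, 0.839, 0.006, 0.006]
ft_force: [-1.9, 0.6, -1.1]
grip_width: 0.262
t 15.75 p [0.5749 0.1564 0.3019] hook [-0.0059 -0.0011  0.0519] dyaw -0.34 f [-1.94  0.6  -1.14] g 0.262
```

```bash
python3 -m jog '[[[0,0,-0.001],[0,0,0],20],[[0,0,0],[0,0,0],40],[[0,0,0],[0,0,0],70],[[0,0,0],[0,0,0],90],[[0,0,0.03],[0,0,0],90]]'
python3 -m jog '[[[0,0,0.05],[0,0,0],90],[[0,0,0.05],[0,0,0],90]]'
python3 - <<'E'
from pose import *
tcp();im,H=snap('side','s13',(200,420,180,360),2.7)
c,p=fit(im,H,(-.01,.06),(-.2,-.066))
b=cv2.inRange(cv2.cvtColor(im,cv2.COLOR_RGB2HSV),(105,120,60),(125,255,255))>0
q=H[b&(abs(H[...,1])<.1)&(H[...,2]<.1)&(H[...,2]>0)];print('blue',len(q),np.median(q,0),np.percentile(q,[2,98],axis=0))
b=(im.max(2)<50)
q=H[b&(abs(H[...,1])<.03)&(H[...,2]<.07)&(H[...,2]>0.01)&(abs(H[...,0])<.06)];print('black',len(q),np.median(q,0),np.percentile(q,[2,98],axis=0))
E
```

```text
clock: 16.38
position: [0.5748, 0.1546, 0.3294]
ee_rot: [0.545, 0.839, 0.005, 0.005]
ft_force: [0.4, -0.8, 0.5]
grip_width: 0.899
clock: 16.62
position: [0.5741, 0.1537, 0.4301]
ee_rot: [0.545, 0.838, 0.003, 0.004]
ft_force: [0.5, 0.1, 0.3]
grip_width: 0.901
t 16.62 p [0.5741 0.1537 0.4301] hook [-0.008   0.0006  0.1801] dyaw -0.47 f [0.47 0.08 0.34] g 0.901
1911 x=ay+bz+c [-0.0031 -0.0143  0.0325] yrange [-0.0723  0.0768] z [-0.1961 -0.0666] ((2.3289794921875, -130.68374633789062), (150.29522705078125, 131.89967346191406), 1.2293355464935303)
blue 130 [-0.006  -0.0036  0.0489] [[-0.0118 -0.0131  0.0197]
 [ 0.0152  0.0098  0.0558]]
black 302 [ 0.0203 -0.0019  0.0355] [[ 0.0165 -0.0131  0.0119]
 [ 0.0225  0.0096  0.0554]]
```

View pics/s13.png

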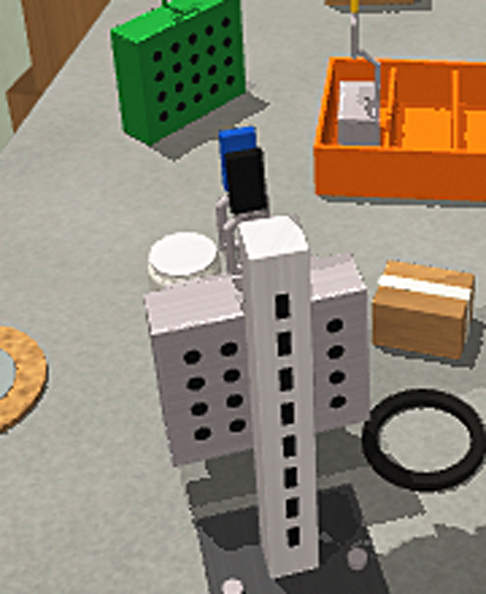

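Medium hangs: blue grip (237,150) in front of black (247,180), eyes about 26 mm apart. Next the small one, with its pose refined from the earlier clouds.

```bash
python3 - <<'E'
from h import *
np.set_printoptions(precision=4,suppress=True)
for nm,n in(("top0","top"),("s13","side"),("side0","side")):
    I=np.load(f'pics/{nm}.npy');d=np.load(f'pics/{nm}{"d" if nm[0]=="s" and nm[1]!="i" else "_d"}.npy');c=cloud(n,d)
    m=(cv2.inRange(cv2.cvtColor(I,cv2.COLOR_RGB2HSV),(22,120,80),(35,255,255))>0)&(abs(c[...,0]-.56)<.03)&(abs(c[...,1]+.28)<.05)&(c[...,2]>.15)&(c[...,2]<.23)
    p=c[m];print(nm,len(p),np.median(p,0),np.percentile(p,[2,98],axis=0))
    if n=='top':
        m=(abs(c[...,2]-.063)<.006)&(abs(c[...,0]-.56)<.035)&(abs(c[...,1]+.275)<.06)&(I.min(2)>60)&(np.ptp(I.astype(int),axis=2)<40)
        m[:205]=0
        p=c[m];print(len(p),cv2.minAreaRect((p[:,:2]*1000).astype(np.float32)))
    else:
        m=(c[...,2]>.03)&(c[...,2]<.055)&(abs(c[...,0]-.56)<.035)&(abs(c[...,1]+.24)<.04)&(I.min(2)>60)&(np.ptp(I.astype(int),axis=2)<40)
        p=c[m];print('face',len(p),np.polyfit(p[:,0],p[:,1],1),np.percentile(p,[2,98],axis=0))
E
```

```text
top0 44 [ 0.5654 -0.2827  0.2192] [[ 0.5629 -0.2935  0.1894]
 [ 0.5712 -0.2719  0.226 ]]
330 ((561.7295532226562, -283.8582458496094), (43.188907623291016, 78.0105972290039), 7.1951823234558105)
s13 48 [ 0.5645 -0.2699  0.2013] [[ 0.5613 -0.2915  0.1753]
 [ 0.5693 -0.2655  0.2194]]
face 110 [ 0.1257 -0.3131] [[ 0.535  -0.2475  0.0303]
 [ 0.5752 -0.2382  0.054 ]]
side0 45 [ 0.5646 -0.2698  0.2018] [[ 0.5613 -0.2894  0.1742]
 [ 0.5691 -0.2651  0.2195]]
face 110 [ 0.1327 -0.3165] [[ 0.5351 -0.2485  0.0317]
 [ 0.5774 -0.2365  0.0545]]
```

```bash
python3 -m jog '[[[0,-0.042,0],[0,0,-0.18],90],[[0,-0.042,0],[0,0,-0.18],90],[[0,-0.042,0],[0,0,-0.18],90],[[0,-0.042,0],[0,0,-0.18],90],[[0,-0.042,0],[0,0,-0.18],90]]'
python3 -m jog '[[[0,-0.042,-0.02],[0,0,-0.18],90],[[0,-0.042,-0.03],[0,0,-0.18],90],[[0,-0.042,-0.03],[0,0,-0.18],90],[[0,-0.042,-0.03],[0,0,-0.18],90],[[0,-0.042,-0.03],[0,0,-0.18],90]]'; python3 st.py
```

```text
clock: 17.3
position: [0.5742, -0.0578, 0.4384]
ee_rot: [0.861, 0.509, 0.004, 0.01]
ft_force: [0.8, -0.7, -0.4]
grip_width: 0.902
clock: 17.92
position: [0.5741, -0.2752, 0.2964]
ee_rot: [0.998, 0.068, 0.001, 0.013]
ft_force: [1.4, -0.4, -0.4]
grip_width: 0.9
t 17.93 p [ 0.5741 -0.2752  0.2964] phi 7.85 z [ 0.004 -0.026 -1.   ] f [ 1.45 -0.42 -0.39] g 0.9 j [ 0.6   0.35 -0.31  1.36  0.13  1.44 -1.14]
```

```bash
python3 -m jog '[[[-0.008,-0.008,-0.02],[0.025,0,-0.01],90],[[0,0,-0.02],[0,0,0],90],[[0,0,0],[0,0,0],90]]'; python3 st.py
```

```text
clock: 18.3
position: [0.5634, -0.2863, 0.2513]
ee_rot: [0.998, 0.061, -0.0, -0.001]
ft_force: [-0.1, -0.4, 0.8]
grip_width: 0.896
t 18.3 p [ 0.5634 -0.2863  0.2513] phi 7.03 z [-0.001  0.003 -1.   ] f [-0.07 -0.39  0.81] g 0.896 j [ 0.63  0.37 -0.3   1.43  0.11  1.37 -1.12]
```

```bash
python3 -m jog '[[[0.002,0.003,-0.02],[0,0,0.003],90],[[0,0,-0.022],[0,0,0],90],[[0,0,0],[0,0,0],90]]'; python3 st.py;python3 - <<'E'
from pose import *
snap('side','s14',(150,285,270,400),4.4)
E
```

```text
clock: 18.68
position: [0.5673, -0.2811, 0.2125]
ee_rot: [0.998, 0.066, 0.002, -0.001]
ft_force: [0.0, 0.5, -0.5]
grip_width: 0.899
t 18.68 p [ 0.5673 -0.2811  0.2125] phi 7.56 z [ 0.004  0.002 -1.   ] f [ 0.01  0.46 -0.45] g 0.899 j [ 0.62  0.39 -0.31  1.48  0.11  1.29 -1.13]
```

View pics/s14.png

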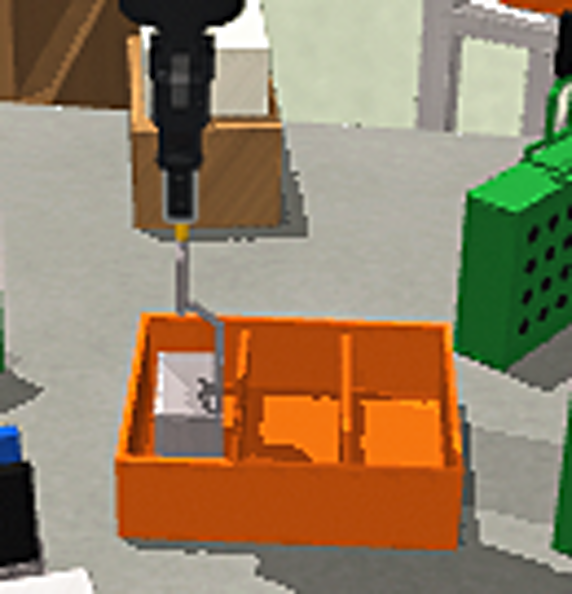

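The fingers cover the yellow grip, only its lower end showing at (180,232). Lowering slightly, closing and lifting.

```bash
python3 -m jog '[[[0,0,-0.004],[0,0,0],90],[[0,-0.001,0],[0,0,0],15],[[0,0,0],[0,0,0],15],[[0,0,0],[0,0,0],15],[[0,0,0],[0,0,0],15]]' 60
python3 -m jog '[[[0,0,0],[0,0,0],15],[[0,0,0.05],[0,0,0],15],[[0,0,0.055],[0,0,0],15],[[0,0,0.055],[0,0,0],15],[[0,0,0.03],[0,0,0],15]]'
python3 st.py
```

```text
clock: 19.35
position: [0.5694, -0.2823, 0.2135]
ee_rot: [0.998, 0.067, 0.005, 0.0]
ft_force: [-0.3, 0.2, 0.8]
grip_width: 0.266
clock: 19.98
position: [0.5665, -0.2816, 0.4043]
ee_rot: [0.998, 0.066, 0.001, -0.002]
ft_force: [0.4, -0.3, -2.6]
grip_width: 0.26
t 19.98 p [ 0.5665 -0.2816  0.4043] phi 7.61 z [ 0.002  0.003 -1.   ] f [ 0.4  -0.28 -2.65] g 0.26 j [ 0.6   0.34 -0.3   1.14  0.1   1.67 -1.11]
```

```bash
python3 -m jog '[[[0.002,0.035,0],[0,0,0.15],15],[[0.004,0.032,0],[0,0,0.17],15],[[0.004,0.032,0],[0,0,0.17],15],[[0.005,0.032,0],[0,0,0.17],15],[[0.005,0.032,0],[0,0,0.17],15]]'
python3 -m jog '[[[0.005,0.032,0],[0,0,0.17],15],[[0.005,0.032,0],[0,0,0.17],15],[[0.005,0.032,0],[0,0,0.17],15],[[0.005,0.032,0],[0,0,0.17],15],[[0.005,0.03,0],[0,0,0.17],15]]'
python3 st.py
```

```text
clock: 20.6
position: [0.5862, -0.1178, 0.4058]
ee_rot: [0.882, 0.471, 0.002, -0.001]
ft_force: [0.9, -0.1, -1.6]
grip_width: 0.265
clock: 21.22
position: [0.611, 0.0449, 0.4043]
ee_rot: [0.598, 0.802, -0.0, -0.002]
ft_force: [0.1, 0.0, -1.7]
grip_width: 0.259
t 21.23 p [0.611  0.0449 0.4043] phi 106.56 z [-0.004  0.002 -1.   ] f [ 0.13  0.05 -1.75] g 0.259 j [ 0.34  0.35 -0.68  1.18  0.22  1.68  0.  ]
```

```bash
python3 -m jog '[[[0.008,0.01,0],[0,0,0.13],15],[[0,0,0],[0,0,0],15],[[0,0,0],[0,0,0],15]]'
python3 - <<'E'
from pose import *
t=tcp();im,H=snap('side','s15',(130,350,190,390),2.7)
c,p=fit(im,H,(t[0]-.02,t[0]+.05),(t[2]-.22,t[2]-.11))
E
```

```text
clock: 21.6
position: [0.6186, 0.0575, 0.4033]
ee_rot: [0.542, 0.84, -0.001, -0.003]
ft_force: [-0.8, -0.2, -1.2]
grip_width: 0.262
t 21.6 p [0.6186 0.0575 0.4033] hook [-0.114  -0.0001  0.1533] dyaw -0.1 f [-0.84 -0.24 -1.25] g 0.262
504 x=ay+bz+c [-0.0015 -0.0209 -0.1007] yrange [-0.0362  0.0414] z [-0.0562  0.0032] ((2.593006134033203, -26.067594528198242), (77.91584777832031, 60.72830581665039), 0.5653803944587708)
```

View pics/s15.png

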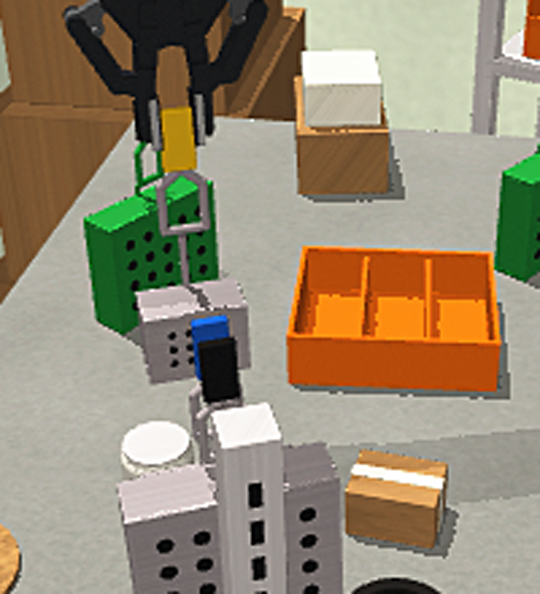

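```bash
python3 -m jog '[[[0,0,-0.03],[0,0,0],15],[[0,0,-0.03],[0,0,0],15],[[0,0,-0.02],[0,0,0],15],[[0,0,0],[0,0,0],15]]'
python3 - <<'E'
from pose import *
tcp()
E
```

```text
clock: 22.15
position: [0.6181, 0.0533, 0.3219]
ee_rot: [0.548, 0.837, -0.001, -0.002]
ft_force: [-0.6, -0.6, -0.1]
grip_width: 0.266
t 22.15 p [0.6181 0.0533 0.3219] hook [-0.1176  0.0021  0.0719] dyaw -0.85 f [-0.56 -0.58 -0.1 ] g 0.266
```

```bash
python3 -m jog '[[[-0.008,0.019,-0.002],[0,0,0.012],15],[[-0.008,0.019,-0.002],[0,0,0],15],[[-0.007,0.018,-0.002],[0,0,0],15],[[0,0,0],[0,0,0],15]]'
python3 - <<'E'
from pose import *
t=tcp();im,H=snap('side','s16',(150,350,200,380),3)
c,p=fit(im,H,(t[0]-.02,t[0]+.04),(t[2]-.22,t[2]-.10))
E
```

```text
clock: 22.65
position: [0.5934, 0.1145, 0.3189]
ee_rot: [0.543, 0.84, 0.0, -0.001]
ft_force: [-0.3, -0.1, -2.0]
grip_width: 0.267
t 22.65 p [0.5934 0.1145 0.3189] hook [-0.0517 -0.0007  0.0689] dyaw -0.13 f [-0.3  -0.14 -1.95] g 0.267
159 x=ay+bz+c [-0.0135 -3.0109 -0.2941] yrange [-0.053   0.0524] z [-0.0876 -0.0797] ((0.2691001892089844, -83.17892456054688), (107.1486587524414, 8.080146789550781), 1.3381755352020264)
```

View pics/s16.png

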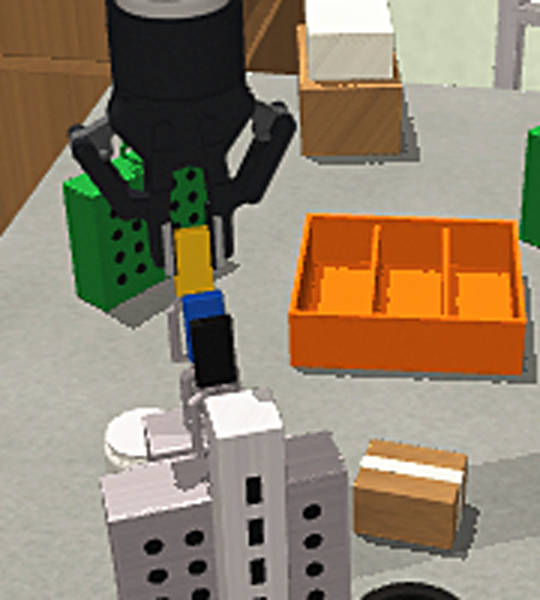

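Small's eye is over the straight part at x ≈ -0.058 (yellow grip (195,260), small dish top (168,435)). Lower, then nest.

```bash
python3 -m jog '[[[0,0.001,-0.007],[0,0,0],15],[[-0.001,0.001,-0.006],[0,0,0],15],[[0,0,0],[0,0,0],15]]'
python3 - <<'E'
from pose import *
tcp()
E
```

```text
clock: 23.08
position: [0.5935, 0.1134, 0.3045]
ee_rot: [0.544, 0.839, -0.0, -0.0]
ft_force: [0.5, 0.0, -2.0]
grip_width: 0.269
t 23.07 p [0.5935 0.1134 0.3045] hook [-0.0528 -0.0003  0.0545] dyaw -0.37 f [ 0.48  0.01 -2.02] g 0.269
```

```bash
python3 -m jog '[[[-0.003,0.007,0],[0,0,0],15],[[-0.003,0.007,0],[0,0,0],15],[[-0.003,0.006,0],[0,0,0],15],[[0,0,0],[0,0,0],15]]'
python3 - <<'E'
from pose import *
tcp();im,H=snap('side','s17',(150,350,200,380),3)
fit(im,H,(-.01,.06),(-.2,-.066))
b=cv2.inRange(cv2.cvtColor(im,cv2.COLOR_RGB2HSV),(105,120,60),(125,255,255))>0
q=H[b&(abs(H[...,1])<.03)&(H[...,2]<.1)&(H[...,2]>0)];print('blue',len(q),np.median(q,0))
b=cv2.inRange(cv2.cvtColor(im,cv2.COLOR_RGB2HSV),(20,120,80),(35,255,255))>0
q=H[b&(abs(H[...,1])<.03)&(H[...,2]<.1)&(H[...,2]>0)];print('yel',len(q),np.median(q,0) if len(q) else 0)
E
```

```text
clock: 23.58
position: [0.5839, 0.135, 0.3048]
ee_rot: [0.544, 0.839, 0.0, -0.0]
ft_force: [-0.5, -0.1, -1.6]
grip_width: 0.266
t 23.57 p [0.5839 0.135  0.3048] hook [-0.0291 -0.0005  0.0548] dyaw -0.36 f [-0.46 -0.06 -1.65] g 0.266
1949 x=ay+bz+c [-0.0039 -0.013   0.0328] yrange [-0.0721  0.0769] z [-0.1958 -0.0668] ((2.1535263061523438, -131.3768768310547), (150.23599243164062, 131.8516082763672), 0.7243471145629883)
blue 132 [-0.0064 -0.0044  0.0483]
yel 108 [-0.0271  0.0004  0.0549]
```

View pics/s17.png

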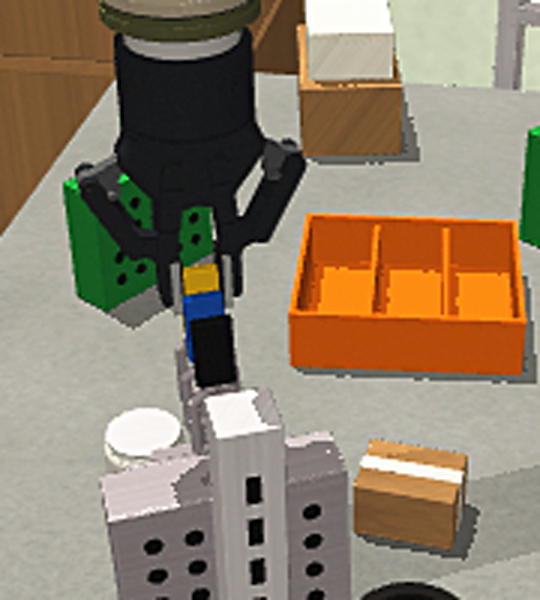

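```bash
python3 -m jog '[[[0.001,-0.001,-0.003],[0,0,0],15],[[0,0,-0.003],[0,0,0],15],[[0,0,-0.001],[0,0,0],15],[[0,0,0],[0,0,0],15]]'
python3 - <<'E'
from pose import *
tcp()
E
```

```text
clock: 24.12
position: [0.5859, 0.1331, 0.2985]
ee_rot: [0.545, 0.838, 0.001, 0.001]
ft_force: [-0.7, 0.7, 0.4]
grip_width: 0.265
t 24.12 p [0.5859 0.1331 0.2985] hook [-0.0317 -0.0015  0.0485] dyaw -0.46 f [-0.74  0.65  0.4 ] g 0.265
```

The upward force shows the hook has taken the weight. Releasing and retreating.

```bash
python3 -m jog '[[[0,0,0],[0,0,0],20],[[0,0,0],[0,0,0],40],[[0,0,0],[0,0,0],70],[[0,0,0],[0,0,0],90],[[0,0,0.03],[0,0,0],90]]'
python3 -m jog '[[[0,0,0.05],[0,0,0],90],[[0,0,0.05],[0,0,0],90],[[0,-0.05,0.02],[0,0,0],90],[[0,-0.05,0],[0,0,0],90],[[0,-0.05,0],[0,0,0],90]]'
python3 -m jog '[[[0,-0.05,0],[0,0,0],90],[[0,-0.05,0],[0,0,0],90],[[0,-0.05,0],[0,0,0],90],[[0,-0.05,0],[0,0,0],90],[[0,0,0],[0,0,0],90]]'
python3 - <<'E'
from pose import *
tcp();im,H=snap('side','s18',(200,420,180,360),2.7)
fit(im,H,(-.01,.06),(-.2,-.066))
hs=cv2.cvtColor(im,cv2.COLOR_RGB2HSV)
for n,b in(('blue',cv2.inRange(hs,(105,120,60),(125,255,255))>0),('yel',cv2.inRange(hs,(20,120,80),(35,255,255))>0),('blk',im.max(2)<50)):
    q=H[b&(abs(H[...,1])<.03)&(H[...,2]<.1)&(H[...,2]>0.01)&(abs(H[...,0])<.06)];print(n,len(q),np.median(q,0),q[:,2].max())
im,H=snap('top','t18',(110,290,140,340),3)
hs=cv2.cvtColor(im,cv2.COLOR_RGB2HSV)
for n,b in(('blue',cv2.inRange(hs,(105,120,40),(125,255,255))>0),('yel',cv2.inRange(hs,(20,120,80),(35,255,255))>0),('blk',im.max(2)<50)):
    q=H[b&(abs(H[...,1])<.03)&(H[...,2]<.1)&(H[...,2]>0.03)&(abs(H[...,0])<.06)];print(n,len(q),(q.min(0)+q.max(0))/2 if len(q) else 0)
E
```

```text
clock: 24.75
position: [0.5851, 0.1321, 0.3265]
ee_rot: [0.545, 0.838, -0.001, -0.001]
ft_force: [0.9, -0.5, 0.8]
grip_width: 0.899
clock: 25.38
position: [0.584, -0.0165, 0.4524]
ee_rot: [0.541, 0.841, 0.001, -0.0]
ft_force: [0.8, -0.1, -0.3]
grip_width: 0.896
clock: 26.0
position: [0.5823, -0.2283, 0.4518]
ee_rot: [0.544, 0.839, -0.0, 0.0]
ft_force: [-0.3, 0.4, -0.4]
grip_width: 0.896
t 26.0 p [ 0.5823 -0.2283  0.4518] hook [-0.3592  0.1512  0.2018] dyaw -0.34 f [-0.32  0.38 -0.42] g 0.896
1949 x=ay+bz+c [-0.0037 -0.0134  0.0327] yrange [-0.0721  0.0769] z [-0.1957 -0.0669] ((2.3385696411132812, -130.7237548828125), (150.259033203125, 131.21649169921875), 1.1786220073699951)
blue 135 [-0.0066 -0.0047  0.0482] 0.05600359381829645
yel 114 [-0.0316 -0.0033  0.0494] 0.05678426293797367
blk 304 [ 0.0204 -0.002   0.0349] 0.05613393248134224
blue 44 [-0.0132 -0.      0.0458]
yel 45 [-0.0382 -0.0001  0.0464]
blk 43 [0.0123 0.0003 0.0453]
```

View pics/s18.png

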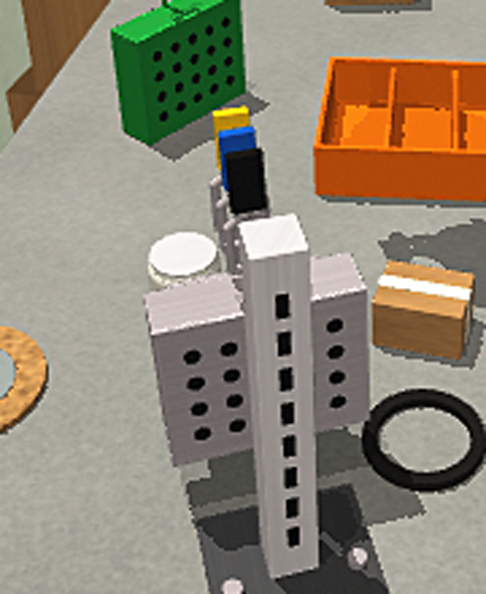

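View pics/t18.png

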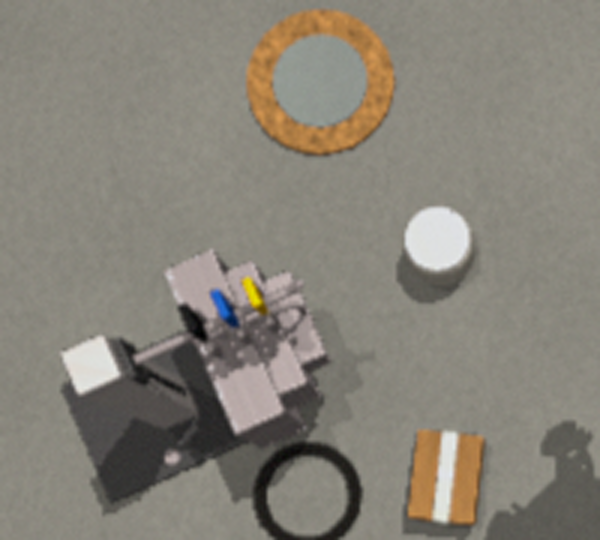

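All three hang nested: black, blue and yellow grips at eye x about +0.016, -0.010 and -0.035, y about 0, grip tops at hanging height. The can, carton and seal look unmoved. Handing in.

```bash
python3 -m jog '[[[0,0,0],[0,0,0],90],[[0,0,0],[0,0,0],90],[[0,0,0],[0,0,0],90],[[0,0,0],[0,0,0],90]]'; python3 - <<'E'
from workcell import manip
print(manip.hand_in())
E
```

```text
clock: 26.6
position: [0.5837, -0.2192, 0.4537]
ee_rot: [0.539, 0.842, 0.001, 0.001]
ft_force: [-0.2, -0.5, 0.3]
grip_width: 0.903
the job is handed in; nothing more can be done
None
```

All three sieves are on the hook, hung largest first and each let go before the next was taken. I handed the job in at about 26.6 s, and it reported no verdict.

- **Sieves:** in my last pictures the eyes sit at about x = +16, -10 and -35 mm along the prong, so they are about 25 mm apart. They are within 1–2 mm sideways. The grip tops are at the height they should have when hanging, and the dishes look nested and parallel, with the large one tilted under 1°.
- **Robot:** it stands clear with the gripper open, about 0.4 m from the hook.
- **Can, carton and seal:** they look unmoved in the last views. I judged this by eye and did not measure them again.
- **Disagreement:** the side and top views differ by 3–4 mm on the medium and small positions along the prong, once the 8 mm grip thickness is allowed for. That is well inside the limits.

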